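Clear the kitchen scale and weigh the box of tea

TASK

The jam jar has been left on the kitchen scale: first stand it upright on the blue coaster, with no part of its foot over the coaster's rim. Then set the box of tea, the way up it is now, centred and square on the scale's steel plate so that none of its edges overhangs the plate. Lower both all the way down before letting go, never dropping them, and do not disturb the flask, the salt mill or the spice jar.

Things in the scene. Friction and masses are not known exactly. Their poses are not given: they have to be found in the camera images.
- plate (a point): kitchen scale: low black body (120 mm along its x, 140 mm along its y, from 75 mm in front to 45 mm behind the plate's centre, 22 mm high) carrying a flat rectangular steel weighing plate without a rim, 84 mm along x by 152 mm along y by 6 mm thick. This point is the centre of the plate's top face, 36 mm above the worktop; the display lies on the body on the -x side. Fixed to the worktop by its heavy rubber-footed body.
- coaster_top (a point): round flat blue coaster, diameter 92 mm, 8 mm thick, fixed on the worktop; this point is the centre of its top face. Round the work: a tall wire dish rack stands to the right (y below about -0.25 for x above 0.45), so draw the gripper clear of it before turning it, and a tall crock of utensils stands behind at about x 0.79, y -0.03.
- jam_mid (a point): jam jar with a white lid, largest diameter 68 mm, 84 mm tall, about 0.25 kg, standing on the scale's plate at the start, not necessarily in the middle; this point is on its axis 42 mm above its underside. z is its axis. Grip it across the glass body, about 10 to 20 mm above this point, so that the gripper's body stays clear of the lid.
- tea_mid (a point): red cardboard box of tea, closed and stiff, 63 mm along its x, 131 mm along its y, 64 mm high, 0.12 to 0.24 kg; this point is its centre, 32 mm above its underside; z is up. Grip it across its 63 mm width.
- tea_corner0 (a point): corner of the underside of the tea box, at (+31.5, +65.5) mm along the box's x and y from its centre
- tea_corner1 (a point): corner of the underside of the tea box, at (+31.5, -65.5) mm along the box's x and y from its centre
- tea_corner2 (a point): corner of the underside of the tea box, at (-31.5, +65.5) mm along the box's x and y from its centre
- tea_corner3 (a point): corner of the underside of the tea box, at (-31.5, -65.5) mm along the box's x and y from its centre
- flask_mid (a point): tall teal drinking flask with a black cap, diameter 72 mm, 250 mm tall. The origin is on its axis, half-way up. A bystander: leave it where it stands.
- mill_mid (a point): white and grey salt mill, diameter 45 mm, 139 mm tall. The origin is on its axis, half-way up. A bystander: leave it where it stands.
- spice_mid (a point): small spice jar with a dark lid, diameter 44 mm, 105 mm tall. The origin is on its axis, half-way up. A bystander: leave it where it stands.
- jam_jar: the jam jar of point jam_mid; origin at the centre of its underside
- tea_box: the tea box of point tea_mid; origin at the centre of its underside

How it is judged:
On the way, in this order (a step that is already met when the one before it is completed fails the run):
1. the jam jar stands upright on the coaster without overhang, let go (horizontal distance between jam_mid and coaster_top below 0.012 m and angle between jam_mid's own z axis and vertical below 0.06 rad and z of jam_mid in the frame of coaster_top between 0.038 and 0.046 m and contact force between jam_jar and the fingers below 0.05 N and linear speed of jam_jar below 0.02 m/s), for 0.2 s.
2. the tea box lies flat on the scale's plate with no edge overhanging, let go (angle between tea_mid's own z axis and vertical below 0.06 rad and z of tea_mid in the frame of plate between 0.028 and 0.036 m and x of tea_corner0 in the frame of plate between -0.042 and 0.042 m and y of tea_corner0 in the frame of plate between -0.076 and 0.076 m and x of tea_corner1 in the frame of plate between -0.042 and 0.042 m and y of tea_corner1 in the frame of plate between -0.076 and 0.076 m and x of tea_corner2 in the frame of plate between -0.042 and 0.042 m and y of tea_corner2 in the frame of plate between -0.076 and 0.076 m and x of tea_corner3 in the frame of plate between -0.042 and 0.042 m and y of tea_corner3 in the frame of plate between -0.076 and 0.076 m and contact force between tea_box and the fingers below 0.05 N and linear speed of tea_box below 0.02 m/s), for 0.2 s.
At the end, for the whole second after the job is handed in: The jam jar stands upright (within 0.06 rad) and at rest on the coaster, its axis within 12 mm of the coaster's centre; the tea box rests flat (within 0.06 rad), right way up on the scale's plate, all four corners of its underside inside the plate's 84 x 152 mm outline; both are let go (all of step 1 and all of step 2 and angular speed of each of jam_jar, tea_box below 0.1 rad/s); the robot touches nothing.
It fails at once if the flask is moved by more than 15 mm or tipped (distance of flask_mid from where it was at the start of the episode above 0.015 m or angle between flask_mid's own z axis and vertical above 0.2 rad).
It fails at once if the salt mill is moved by more than 15 mm or tipped (distance of mill_mid from where it was at the start of the episode above 0.015 m or angle between mill_mid's own z axis and vertical above 0.2 rad).
It fails at once if the spice jar is moved by more than 15 mm or tipped (distance of spice_mid from where it was at the start of the episode above 0.015 m or angle between spice_mid's own z axis and vertical above 0.2 rad).
It fails at once if the jam jar is dropped (falls freely from more than about 13 mm) (contact force between jam_jar and the fingers below 0.05 N and linear speed of jam_jar above 0.5 m/s).
It fails at once if the tea box is dropped (falls freely from more than about 13 mm) (contact force between tea_box and the fingers below 0.05 N and linear speed of tea_box above 0.5 m/s).
It also fails if it takes over 72 s, if anything falls off the work surface, if the arm or the gripper's body presses on something with over 40 N, if the wrist force passes 120 N, or if a joint passes its speed limit or range.

ROBOT

A 7-joint arm with a two-finger parallel gripper is mounted at the origin on a cart in front of the work surface, level with it; the furniture and walls round the work are solid. World frame = base frame: x ahead of the robot, y to its left, z up, the work surface at z = 0. Lengths are in m, angles in rad, forces in N, time in s.
With the tool pointing down it reaches from about 0.425 to 0.925 m from the base axis. Payload 6.8 kg.
Tool frame: the origin (TCP) lies at the very end of the fingers, on their centre line; the grasp point (between the pads) lies 19 mm behind it; z points along the fingers, y is the line along which they close (so a half turn about z gives the same grasp; the last joint's range is limited). The gripper opens to 85 mm and grips with 20 to 120 N. Pads are 22 mm wide; open, the fingers measure 114 mm over their backs; the gripper's body (76 mm by 85 mm) begins 54 mm behind the grasp point. The pads swing forward as they close: fully open they stand 13 mm farther back than shut.
Start: joints at [1.155, 0.477, 0.022, 1.555, -0.011, 1.109, -0.083], TCP at [0.205, -0.643, 0.231] pointing down, gripper open.
Joint ranges: [-2.96, 2.96], [-0.34, 2.1], [-1.41, 1.46], [0.24, 2.44], [-1.37, 4.51], [0.17, 1.92], [-2.96, 2.96]. Speed limits (rad/s): [2.39, 2.39, 3.14, 3.14, 3.14, 3.14, 3.14].

INTERFACE

Orientations are given as a unit quaternion [w, x, y, z].
In Python, from station import telemetry, viewer, job, search_frame, cut_out gives the robot as it stands. The module is installed in compiled form; this text tells all that it offers.
- The arm moves only by the shell command python3 -m crank 'ROWS' [FORCE]. ROWS is JSON, a list of rows, each an object with "delta_rot": the turn, a rotation vector about the tool's x, y, z in degrees, a list of three; "xyz": the shift along the tool's x, y, z in m, a list of three; "fingers": the gripper command: -1 is fully open, 1 is shut, values between are in proportion. In form: [{"delta_rot": [ax, ay, az], "xyz": [dx, dy, dz], "fingers": fingers}, ...]. A call has 1 to 10 rows; each row is the pose to reach, as a shift and turn from the pose commanded when the call began, along the tool's axes at that moment; what a row does not reach only later rows make up. A row lasts 1/10 s, in which the tool goes at most 50 mm and 8.59 degrees, less where a joint would pass 70% of its speed; a pose out of reach is approached as far as the arm can. A call with a gripper value outside its range is refused whole. The fingers move at their own pace and stop on an object; FORCE is the grip in N (left out, the last holds). Time passes only in rows, so rows that repeat a pose let the fingers close. It gives the time, the measured TCP pose, the force, the opening and the grip force at its end, in the units of the state.
- telemetry.get_obs(): the state, without advancing time (a new reading comes with each control period).
- viewer.read_camera(name): name is "scene" or "top"; returns a dict with "img" (400x640x3 uint8, red, green, blue), "fx", "fy", "cx", "cy" (pixels), "origin" and "rotation" of the camera in the world. Camera axes: x right, y up, looking along -z (the intrinsics and any distortion apply to the point x, -y, -z); pixel columns grow to the right and rows downward; lengths in m; the calibration is good to about 2 mm. A picture is of the moment at which its call begins. There is no depth.
- job.hand_in(): hands the job in; it is judged then, once.
Trained networks look in the newest picture that a camera, given by its name, has taken for a name from the list of things; names that differ only in an ending like _2 or _b are one class to them, and where a whole thing is asked for, a point or a joint stands for the part that bears it (a point fixed in the world has none). Each returns a list of dicts, best first, with "score" (0 to 1); they miss things now and then, are a little off and sometimes report something else, mostly with a low value. They report only what shows in the picture. A call takes as long as a camera call.
- search_frame(camera, thing): "pixel" ([column, row] in pixels, amid what is visible of it).
- cut_out(camera, thing): "pixels" (400x640 bool, what is visible of it) and "pixel" ([column, row] in pixels, amid what is visible of it).
The state is a dict: "t": time; "q": joint angles; "joint_vel": joint speeds; "joint_torque": joint torques, N m; "eef_pos": TCP position; "tool_rot": TCP orientation; "contact_force": force on the tool from outside, world axes, zero at the start; "torque": the same for the moment, N m; "gripper_width": opening from 0.0 (shut) to 1.0 (fully open); "grasp_force": force on a finger pad.
Only numpy, scipy, OpenCV 4.12 (cv2) and the standard library are available. Lean on these libraries where they do the work, as an engineer would, in place of code of your own. Each camera call takes 0.05 s, during which the arm holds its last target. There are 200 camera calls.

## Working session

There is one attempt and no reset: what is moved stays moved. The work goes in short steps, Python scripts to look and compute and a shell command to move; the robot and the scene stay as the last step left them, time stands still between calls to the robot, and variables do not carry over. Pictures are saved under pics/ and viewed, at most 13 in all, crops included, and the job is handed in when it is done.

```bash
mkdir -p pics; python3 - <<'E'
from station import telemetry, viewer, search_frame, cut_out
import cv2, numpy as np
print(telemetry.get_obs())
for c in ["scene","top"]:
    r=viewer.read_camera(c); cv2.imwrite(f"pics/{c}0.png",r["img"][:,:,::-1])
    print(c,{k:np.round(r[k],4).tolist() for k in r if k!="img"})
    for t in ["plate","coaster_top","jam_mid","tea_mid","tea_corner0","tea_corner1","tea_corner2","tea_corner3","flask_mid","mill_mid","spice_mid"]:
        print(t,[(np.round(d["pixel"],1).tolist(),round(d["score"],2)) for d in search_frame(c,t)[:3]])
E
```

```text
{'t': 0.0, 'q': array([ 1.15489779,  0.47778441,  0.02232632,  1.5564081 , -0.01150297,
        1.10930807, -0.08308234]), 'joint_vel': array([ 2.59456718e-04,  8.66248084e-05, -1.44606790e-03,  2.55664115e-05,
       -7.09507094e-04,  6.21644194e-04, -1.27079949e-04]), 'joint_torque': array([ 3.35877839e-04, -5.96450329e+01,  1.60794508e+00, -2.81191635e+01,
        1.24578891e-02,  9.35326709e-03,  2.81398917e-05]), 'eef_pos': array([ 0.20432214, -0.64273297,  0.23035428]), 'tool_rot': array([-8.68002435e-04,  9.88176616e-01,  1.53317266e-01, -1.96693199e-04]), 'contact_force': array([-0.01935436,  0.53544557, -0.0162914 ]), 'torque': array([-0.03243718, -0.04157464,  0.00771411]), 'grasp_force': 0.0, 'gripper_width': 1.0004533051080076}
scene {'fx': 445.3596, 'fy': 445.3596, 'cx': 323.8036, 'cy': 202.6927, 'origin': [-0.1197, 0.5412, 1.0029], 'rotation': [-0.4425, -0.1701, 0.3168, 0.8215]}
plate [([301.2, 219.8], 0.78)]
coaster_top [([377.9, 196.8], 0.59)]
jam_mid [([314.8, 197.9], 0.69)]
tea_mid [([300.3, 218.7], 0.66), ([250.8, 294.4], 0.58)]
tea_corner0 [([253.3, 294.6], 0.87),
[... 196 characters left out ...]
.0], 0.56)]
flask_mid [([224.4, 202.4], 0.74), ([299.5, 220.1], 0.21)]
mill_mid [([323.8, 264.1], 0.93)]
spice_mid [([375.9, 243.0], 0.68)]
top {'fx': 468.9494, 'fy': 468.9494, 'cx': 326.6579, 'cy': 209.1916, 'origin': [0.4667, 0.1182, 1.232], 'rotation': [0.7107, 0.0245, -0.0179, -0.7028]}
plate [([319.8, 189.4], 0.55)]
coaster_top [([414.4, 202.6], 0.7)]
jam_mid [([340.9, 177.9], 0.75)]
tea_mid [([232.5, 238.0], 0.58)]
tea_corner0 [([232.7, 240.2], 0.94)]
tea_corner1 [([232.7, 240.2], 0.94)]
tea_corner2 [([232.7, 240.2], 0.94)]
tea_corner3 [([232.7, 240.2], 0.94)]
flask_mid [([246.2, 142.1], 0.67)]
mill_mid [([296.7, 265.0], 0.64), ([415.2, 202.5], 0.16)]
spice_mid [([360.2, 266.5], 0.72)]
```

View pics/scene0.png

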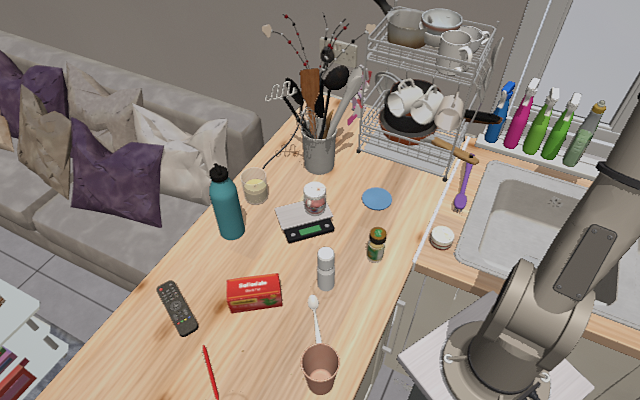

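View pics/top0.png

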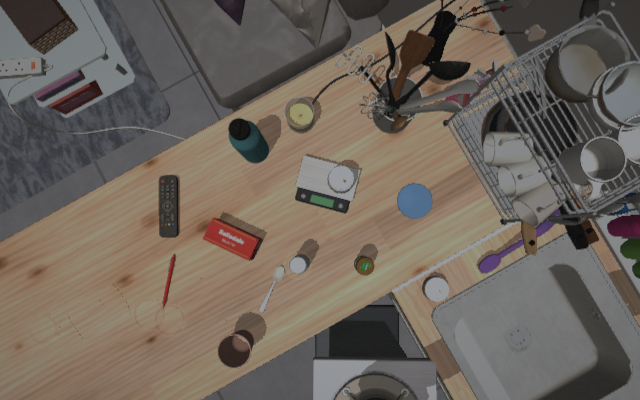

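The scene view shows the tea box at (253,294), the scale with the jam jar at (315,198), and the coaster at (378,198). The mill is at (325,268) and the spice jar at (376,243). In the top view the same things are at tea (233,239), jar lid (341,178), plate (327,177), coaster (414,201), mill (298,264), spice jar (364,265) and flask (248,141).

Next I'll fit models to the masks.

```bash
cat > h.py <<'E'
import numpy as np, cv2
from scipy.spatial.transform import Rotation as R
from scipy.optimize import minimize
from station import telemetry, viewer, search_frame, cut_out
def cam(n):
    r=viewer.read_camera(n); w,x,y,z=r["rotation"]; r["R"]=R.from_quat([x,y,z,w]).as_matrix(); r["name"]=n; return r
def proj(r,P):
    p=(np.atleast_2d(P)-r["origin"])@r["R"]
    return np.c_[r["cx"]+r["fx"]*p[:,0]/-p[:,2], r["cy"]+r["fy"]*p[:,1]/p[:,2]]
def back(r,uv,z):
    uv=np.atleast_2d(uv).astype(float)
    d=np.c_[(uv[:,0]-r["cx"])/r["fx"],-(uv[:,1]-r["cy"])/r["fy"],-np.ones(len(uv))]@r["R"].T
    o=np.array(r["origin"]); return o+d*((z-o[2])/d[:,2])[:,None]
def box(lx,ly,z0,z1):
    return lambda p: np.array([[p[0]+np.cos(p[2])*a-np.sin(p[2])*b,p[1]+np.sin(p[2])*a+np.cos(p[2])*b,z] for a in(-lx/2,lx/2) for b in(-ly/2,ly/2) for z in (z0,z1)])
def cyl(d,z0,z1):
    t=np.linspace(0,2*np.pi,60)
    return lambda p: np.vstack([np.c_[p[0]+d/2*np.cos(t),p[1]+d/2*np.sin(t),0*t+z] for z in (z0,z1)])
def iou(r,m,P):
    h=cv2.convexHull(proj(r,P).astype(np.float32))
    S=4; big=np.zeros((400*S,640*S),np.uint8); cv2.fillPoly(big,[np.round((h+.5)*S-.5).astype(int)],1)
    f=cv2.resize(big.astype(np.float32),(640,400),interpolation=cv2.INTER_AREA)
    return np.minimum(f,m).sum()/np.maximum(f,m).sum()
def fit(views,model,p0):
    f=lambda p:-sum(iou(r,m,model(p)) for r,m in views)/len(views)
    n=len(p0); s=np.array([.01,.01,.15])[:n]
    x=np.array(p0,float)
    for k in range(3):
        x=minimize(f,x,method="Nelder-Mead",options=dict(initial_simplex=np.vstack([x]+[x+s*e for e in np.eye(n)]),xatol=1e-4,fatol=1e-5)).x; s=s/2
    return np.round(x,4),round(-f(x),3)
E
python3 - <<'E'
from h import *
rs=[cam("scene"),cam("top")]
for t,mod in [("jam_mid",cyl(.068,.036,.12)),("coaster_top",cyl(.092,0,.008)),("tea_mid",box(.063,.131,0,.064)),("plate",box(.084,.152,.03,.036)),("mill_mid",cyl(.045,0,.139)),("spice_mid",cyl(.044,0,.105)),("flask_mid",cyl(.072,0,.25))]:
    V=[]
    for r in rs:
        L=cut_out(r["name"],t)
        if t=="tea_mid" : L=[d for d in L if (r["name"]=="top" or d["pixel"][1]>260)] or L
        if not L: print("miss",t,r["name"]); continue
        m=L[0]["pixels"]; V.append((r,m.astype(np.float32)))
        np.save(f"m_{t}_{r['name']}.npy",m)
        print(t,r["name"],round(L[0]["score"],2),np.round(L[0]["pixel"]),m.sum(),back(r,L[0]["pixel"],.03)[0].round(3))
    if not V: continue
    p0=back(*[V[-1][0],np.argwhere(V[-1][1])[:,::-1].mean(0)],.03)[0,:2]
    for sub in (V,V[:1],V[-1:]):
        if t in("tea_mid","plate"): 
            print(max((fit(sub,mod,[*p0,a]) for a in (-.3,.3,1.2)),key=lambda q:q[1]))
        else: print(fit(sub,mod,p0))
E
```

```text
jam_mid scene 0.95 [313. 198.] 712 [0.647 0.073 0.03 ]
jam_mid top 0.94 [341. 175.] 574 [0.626 0.093 0.03 ]
(array([0.6049, 0.0958]), np.float32(0.823))
(array([0.6112, 0.0913]), np.float32(0.848))
(array([0.6051, 0.097 ]), np.float32(0.801))
coaster_top scene 0.62 [376. 193.] 523 [ 0.561 -0.098  0.03 ]
coaster_top top 0.71 [416. 203.] 925 [ 0.558 -0.099  0.03 ]
(array([ 0.5641, -0.0995]), np.float32(0.905))
(array([ 0.5657, -0.1043]), np.float32(0.895))
(array([ 0.5648, -0.0988]), np.float32(0.929))
tea_mid scene 0.67 [251. 295.] 1827 [0.457 0.377 0.03 ]
tea_mid top 0.69 [232. 237.] 1456 [0.465 0.372 0.03 ]
(array([ 0.4597,  0.368 , -0.4248]), np.float32(0.929))
(array([ 0.4571,  0.3676, -0.3809]), np.float32(0.925))
(array([ 0.4605,  0.3691, -0.4252]), np.float32(0.957))
plate scene 0.97 [300. 219.] 1532 [0.601 0.147 0.03 ]
plate top 0.8 [320. 188.] 2110 [0.592 0.148 0.03 ]
(array([ 0.584 ,  0.1412, -0.5081]), np.float32(0.656))
(array([ 0.5705,  0.1398, -0.3139]), np.float32(0.698))
(array([ 0.5874,  0.1388, -0.3605]), np.float32(0.648))
mill_mid scene 0.77 [327. 267.] 697 [0.422 0.174 0.03 ]
mill_mid top 0.61 [296. 264.] 299 [0.399 0.205 0.03 ]
(array([0.4001, 0.1933]), np.float32(0.842))
(array([0.3985, 0.193 ]), np.float32(0.88))
(array([0.4029, 0.1947]), np.float32(0.826))
spice_mid scene 0.76 [374. 243.] 527 [0.416 0.022 0.03 ]
spice_mid top 0.72 [361. 265.] 308 [0.397 0.042 0.03 ]
(array([0.3989, 0.0365]), np.float32(0.886))
(array([0.397 , 0.0352]), np.float32(0.89))
(array([0.3998, 0.0375]), np.float32(0.934))
flask_mid scene 0.72 [223. 204.] 1832 [0.774 0.305 0.03 ]
flask_mid top 0.81 [250. 142.] 1233 [0.712 0.331 0.03 ]
(array([0.6933, 0.3197]), np.float32(0.778))
(array([0.6892, 0.3211]), np.float32(0.803))
(array([0.6842, 0.3095]), np.float32(0.778))
```

```bash
python3 - <<'E'
from h import *
rs=[cam("scene"),cam("top")]
# colour masks
def col(r,lo,hi,near,rad):
    h=cv2.cvtColor(r["img"],cv2.COLOR_RGB2HSV); m=cv2.inRange(h,lo,hi)
    if lo[0]<5 : m|=cv2.inRange(h,(172,lo[1],lo[2]),(180,255,255))
    k=np.zeros_like(m); cv2.circle(k,near,rad,255,-1); m&=k
    m=cv2.morphologyEx(m,cv2.MORPH_CLOSE,np.ones((9,9)))
    return (m>0).astype(np.float32)
C={"scene":(377,198),"top":(414,201)}; T={"scene":(253,294),"top":(233,239)}
def run(nm,col3,D,rad,mod,p0):
    V=[(r,col(r,*col3,D[r["name"]],rad)) for r in rs]
    for s in (V,V[:1],V[1:]): print(nm,[int(v[1].sum()) for v in s],*fit(s,mod,p0))
run("coaster",((95,90,60),(125,255,255)),C,35,cyl(.092,0,.008),[.565,-.1])
run("tea",((0,120,60),(6,255,255)),T,45,box(.063,.131,0,.064),[.46,.368,-.4])
def scale(p):
    c,s=np.cos(p[2]),np.sin(p[2]); o=np.array([p[0]-.015*c,p[1]-.015*s,p[2]])
    return np.vstack([box(.084,.152,.03,.036)(p),box(.12,.14,0,.022)(o)])
V=[(r,(np.load(f"m_plate_{r['name']}.npy")|np.load(f"m_jam_mid_{r['name']}.npy")).astype(np.float32)) for r in rs]
jam=cyl(.068,.036,.12)
class M: pass
for s in (V,V[:1],V[1:]): 
    s2=[(r,np.load(f"m_plate_{r['name']}.npy").astype(np.float32)) for r,_ in s]
    print("scale",max((fit(s2,scale,[.585,.141,a]) for a in(-.2,-.4)),key=lambda q:q[1]))
p=fit(V,scale,[.585,.141,-.35])[0]; print(p)
tiles=[]
for r,c in zip(rs,[(305,210),(335,185)]):
    x0,y0=c[0]-50,c[1]-50; im=cv2.resize(r["img"][y0:y0+100,x0:x0+100,::-1],None,fx=4,fy=4,interpolation=cv2.INTER_CUBIC)
    raw=im.copy()
    def dr(P,colr):
        h=cv2.convexHull(proj(r,P).astype(np.float32)).reshape(-1,2); cv2.polylines(im,[np.round((h-[x0,y0]+.5)*4).astype(int)],True,colr,1)
    dr(box(.084,.152,.036,.036)(p),(0,255,0)); dr(scale(p),(255,255,0)); dr(jam([.608,.095]),(0,0,255))
    tiles.append(im)
cv2.imwrite("pics/ov.png",np.hstack(tiles))
E
```

```text
coaster [508, 905] [ 0.5646 -0.1007] 0.881
coaster [508] [ 0.563 -0.103] 0.87
coaster [905] [ 0.5661 -0.0988] 0.91
tea [1785, 1256] [ 0.4597  0.3678 -0.4386] 0.867
tea [1785] [ 0.4584  0.3652 -0.4111] 0.91
tea [1256] [ 0.4609  0.3744 -0.4123] 0.835
scale (array([ 0.6179,  0.1281, -0.2629]), np.float32(0.748))
scale (array([ 0.6207,  0.1265, -0.248 ]), np.float32(0.747))
scale (array([ 0.6182,  0.129 , -0.2638]), np.float32(0.757))
[ 0.6189  0.1281 -0.2412]
```

View pics/ov.png

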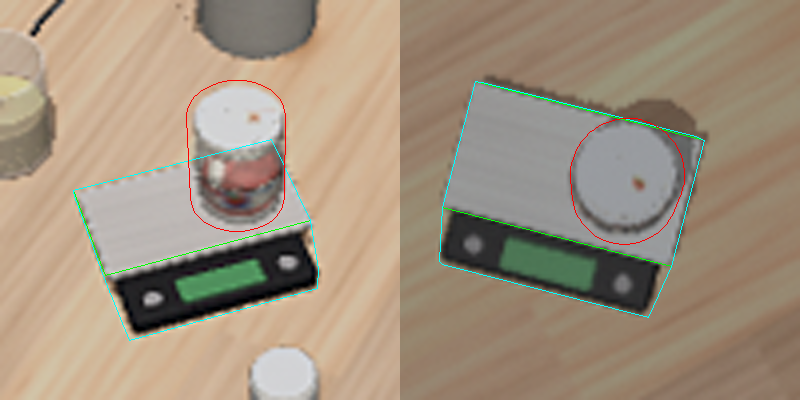

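The overlay fits the scale well in both views, with its plate outline on the steel edges. The jar fit is slightly off: the lid centre is at about (315.5,188) in the scene view and (341.7,179) in the top view. I'll compute the jar from the lid and foot.

```bash
python3 - <<'E'
from h import *
rs=[cam("scene"),cam("top")]
s,t=rs
print("lid scene",back(s,[315.2,187.7],.12)[0],"foot scene",back(s,[314.7,209.5],.036)[0],"lid top",back(t,[341.4,178.8],.12)[0])
p=[.618,.128,-.25]
tiles=[]
for r,C in zip(rs,[[(310,200),(377,198),(253,294)],[(337,180),(414,201),(233,239)]]):
  for c in C:
    x0,y0=c[0]-40,c[1]-40; im=cv2.resize(r["img"][y0:y0+80,x0:x0+80,::-1],None,fx=3.3,fy=3.3,interpolation=cv2.INTER_CUBIC)
    def dr(P,colr):
        h=cv2.convexHull(proj(r,P).astype(np.float32)).reshape(-1,2); cv2.polylines(im,[np.round((h-[x0,y0]+.5)*3.3).astype(int)],True,colr,1)
    dr(cyl(.064,.12,.12)([.6095,.092]),(0,0,255));dr(cyl(.064,.036,.036)([.6095,.092]),(0,0,255)); dr(cyl(.092,.008,.008)([.5648,-.1]),(0,255,0)); dr(box(.063,.131,.064,.064)([.4598,.3685,-.42]),(0,255,0));dr(box(.063,.131,0,0.064)([.4598,.3685,-.42]),(255,255,0))
    tiles.append(im)
cv2.imwrite("pics/ov2.png",np.vstack([np.hstack(tiles[:3]),np.hstack(tiles[3:])]))
E
```

```text
lid scene [0.60673526 0.08973525 0.12      ] foot scene [0.60287878 0.09526169 0.036     ] lid top [0.60633726 0.09467584 0.12      ]
```

View pics/ov2.png

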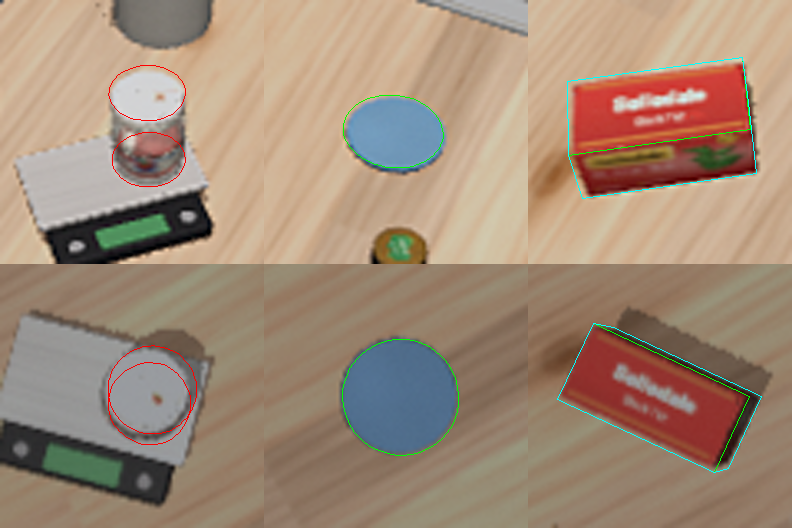

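```bash
python3 -m crank '[{"delta_rot":[0,0,-8],"xyz":[0.034,-0.040,0],"fingers":-1},{"delta_rot":[0,0,-16],"xyz":[0.068,-0.080,0],"fingers":-1},{"delta_rot":[0,0,-24],"xyz":[0.101,-0.120,0],"fingers":-1},{"delta_rot":[0,0,-32],"xyz":[0.135,-0.160,0],"fingers":-1},{"delta_rot":[0,0,-36],"xyz":[0.169,-0.200,0],"fingers":-1},{"delta_rot":[0,0,-40],"xyz":[0.202,-0.240,0],"fingers":-1},{"delta_rot":[0,0,-44],"xyz":[0.236,-0.280,0],"fingers":-1},{"delta_rot":[0,0,-48],"xyz":[0.270,-0.320,0],"fingers":-1},{"delta_rot":[0,0,-48],"xyz":[0.303,-0.360,0],"fingers":-1},{"delta_rot":[0,0,-48],"xyz":[0.337,-0.400,0],"fingers":-1}]' 40
cat > to.py <<'E'
# print tool-frame shift and turn from the present pose to world target: x y z [yaw of tool y axis, deg]
import sys
from h import *
o=telemetry.get_obs(); w,x,y,z=o["tool_rot"]; M=R.from_quat([x,y,z,w]).as_matrix()
a=[float(v) for v in sys.argv[1:]]
d=np.array(a[:3])-o["eef_pos"]; yaw=np.degrees(np.arctan2(M[1,1],M[0,1]))
print("pos",o["eef_pos"].round(4),"yaw",yaw.round(2),"z",M[:,2].round(3),"q",o["q"].round(2),"t",o["t"],"F",o["contact_force"].round(1))
print("shift",(M.T@d).round(4),"len",np.linalg.norm(d).round(3),end=" ")
if len(a)>3:
    c,s=np.cos(np.radians(a[3])),np.sin(np.radians(a[3])); D=np.array([[s,c,0],[-c,s,0],[0,0,-1]]).T@np.eye(3)
    D=np.column_stack([[-s,c,0],[c,s,0],[0,0,-1]])
    print("turn",np.degrees(R.from_matrix(M.T@D).as_rotvec()).round(2))
E
python3 to.py 0.606 0.0935 0.20 -24
```

```text
t: 3.2
eef_pos: [0.3961, -0.1795, 0.2318]
tool_rot: [0.001, 0.84, 0.542, 0.0]
contact_force: [0.1, -0.1, -0.6]
gripper_width: 1.001
grasp_force: 0.0
pos [ 0.3961 -0.1795  0.2318] yaw -24.38 z [ 0.001 -0.001 -1.   ] q [ 0.69  0.1  -0.43  2.08  0.05  0.97 -0.19] t 3.2 F [ 0.1 -0.1 -0.6]
shift [0.3353 0.0784 0.0318] len 0.346 turn [ 0.07  0.02 -0.38]
```

```bash
python3 -m crank '[{"delta_rot":[0,0,0],"xyz":[0.045,0.010,0.004],"fingers":-1},{"delta_rot":[0,0,0],"xyz":[0.090,0.021,0.008],"fingers":-1},{"delta_rot":[0,0,0],"xyz":[0.135,0.031,0.013],"fingers":-1},{"delta_rot":[0,0,0],"xyz":[0.180,0.042,0.017],"fingers":-1},{"delta_rot":[0,0,0],"xyz":[0.225,0.052,0.021],"fingers":-1},{"delta_rot":[0,0,0],"xyz":[0.270,0.063,0.025],"fingers":-1},{"delta_rot":[0,0,0],"xyz":[0.310,0.073,0.030],"fingers":-1},{"delta_rot":[0,0,0],"xyz":[0.3353,0.0784,0.032],"fingers":-1},{"delta_rot":[0,0,0],"xyz":[0.3353,0.0784,0.032],"fingers":-1},{"delta_rot":[0,0,0],"xyz":[0.3353,0.0784,0.032],"fingers":-1}]'
python3 to.py 0.606 0.0935 0.066 -24
python3 - <<'E'
from h import *
tiles=[]
for n,c in (("scene",(315,185)),("top",(340,175))):
    r=cam(n); x0,y0=c[0]-60,c[1]-60
    im=cv2.resize(r["img"][y0:y0+120,x0:x0+120,::-1],None,fx=3.3,fy=3.3,interpolation=cv2.INTER_CUBIC)
    for P,k in ((cyl(.064,.12,.12)([.606,.0935]),(0,0,255)),):
        cv2.polylines(im,[np.round((proj(r,P)-[x0,y0]+.5)*3.3).astype(int)],True,k,1)
    tiles.append(im)
cv2.imwrite("pics/a1.png",np.hstack(tiles))
E
```

```text
t: 4.2
eef_pos: [0.6052, 0.0919, 0.199]
tool_rot: [-0.0, 0.84, 0.542, -0.0]
contact_force: [-0.8, -0.5, -0.4]
gripper_width: 1.0
grasp_force: 0.0
pos [0.6052 0.0919 0.199 ] yaw -24.33 z [-0.001 -0.    -1.   ] q [ 0.16  0.46 -0.54  1.72  0.27  1.04 -0.91] t 4.2 F [-0.8 -0.5 -0.4]
shift [1.80e-03 1.00e-04 1.33e-01] len 0.133 turn [-0.03  0.03 -0.33]
```

View pics/a1.png

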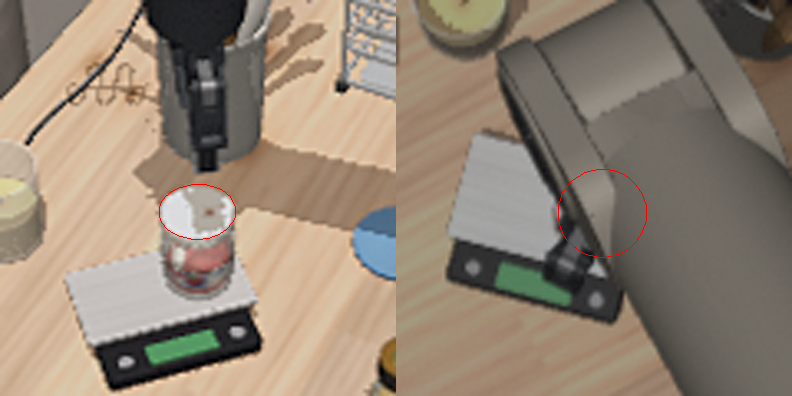

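The gripper hangs centred over the jar, and the lid overlay at crop (198,211) matches the lid. I'll descend now.

```bash
python3 -m crank '[{"delta_rot":[0,0,0],"xyz":[0.0015,0,0.03],"fingers":-1},{"delta_rot":[0,0,0],"xyz":[0.0015,0,0.055],"fingers":-1},{"delta_rot":[0,0,0],"xyz":[0.0015,0,0.075],"fingers":-1},{"delta_rot":[0,0,0],"xyz":[0.0015,0,0.095],"fingers":-1},{"delta_rot":[0,0,0],"xyz":[0.0015,0,0.110],"fingers":-1},{"delta_rot":[0,0,0],"xyz":[0.0015,0,0.122],"fingers":-1},{"delta_rot":[0,0,0],"xyz":[0.0015,0,0.133],"fingers":-1},{"delta_rot":[0,0,0],"xyz":[0.0015,0,0.133],"fingers":-1},{"delta_rot":[0,0,0],"xyz":[0.0015,0,0.133],"fingers":-1}]' && python3 to.py 0.606 0.0935 0.066 -24
```

```text
t: 5.2
eef_pos: [0.6063, 0.0932, 0.0666]
tool_rot: [0.0, 0.84, 0.542, 0.0]
contact_force: [0.4, 0.9, 0.7]
gripper_width: 1.005
grasp_force: 0.0
pos [0.6063 0.0932 0.0666] yaw -24.37 z [ 0.  0. -1.] q [ 0.1   0.62 -0.48  1.81  0.38  0.81 -1.  ] t 5.2 F [0.4 0.9 0.7]
shift [ 0.0001 -0.0004  0.0006] len 0.001 turn [ 0.02 -0.01 -0.37]
```

```bash
python3 -m crank '[{"delta_rot":[0,0,0],"xyz":[0,0,0],"fingers":1},{"delta_rot":[0,0,0],"xyz":[0,0,0],"fingers":1},{"delta_rot":[0,0,0],"xyz":[0,0,0],"fingers":1},{"delta_rot":[0,0,0],"xyz":[0,0,0],"fingers":1},{"delta_rot":[0,0,0],"xyz":[0,0,0],"fingers":1},{"delta_rot":[0,0,0],"xyz":[0,0,0],"fingers":1},{"delta_rot":[0,0,0],"xyz":[0,0,0],"fingers":1},{"delta_rot":[0,0,0],"xyz":[0,0,0],"fingers":1}]' 40
python3 -m crank '[{"delta_rot":[0,0,0],"xyz":[0,0,-0.01],"fingers":1},{"delta_rot":[0,0,0],"xyz":[0,0,-0.02],"fingers":1},{"delta_rot":[0,0,0],"xyz":[0,0,-0.04],"fingers":1},{"delta_rot":[0,0,0],"xyz":[0,0,-0.06],"fingers":1},{"delta_rot":[0,0,0],"xyz":[0,0,-0.08],"fingers":1},{"delta_rot":[0,0,0],"xyz":[0,0,-0.08],"fingers":1}]'
python3 - <<'E'
from h import *
o=telemetry.get_obs(); e=o["eef_pos"]; print(e)
tiles=[]
for n,c in (("scene",(320,165)),("top",(340,175))):
    r=cam(n); x0,y0=c[0]-60,c[1]-60
    im=cv2.resize(r["img"][y0:y0+120,x0:x0+120,::-1],None,fx=3.3,fy=3.3,interpolation=cv2.INTER_CUBIC)
    zb=e[2]-.030
    for P,k in ((cyl(.068,zb,zb+.084)(e[:2]),(0,0,255)),):
        h=cv2.convexHull(proj(r,P).astype(np.float32)).reshape(-1,2)
        cv2.polylines(im,[np.round((h-[x0,y0]+.5)*3.3).astype(int)],True,k,1)
    tiles.append(im)
cv2.imwrite("pics/a2.png",np.hstack(tiles))
E
python3 to.py 0.565 -0.100 0.10 -24
```

```text
t: 6.0
eef_pos: [0.6065, 0.0935, 0.0677]
tool_rot: [0.0, 0.84, 0.542, 0.001]
contact_force: [-2.1, 0.0, 6.2]
gripper_width: 0.749
grasp_force: 43.0
t: 6.6
eef_pos: [0.6081, 0.0939, 0.1499]
tool_rot: [0.001, 0.84, 0.542, 0.003]
contact_force: [0.3, 0.4, -2.3]
gripper_width: 0.746
grasp_force: 44.9
[0.60808527 0.09386873 0.14986264]
pos [0.6061 0.0931 0.1466] yaw -24.38 z [ 0.001 -0.    -1.   ] q [ 0.14  0.52 -0.53  1.76  0.31  0.95 -0.94] t 6.7 F [-0.8 -0.  -3.3]
shift [-0.1928  0.0422  0.0466] len 0.203 turn [ 0.05 -0.02 -0.38]
```

View pics/a2.png

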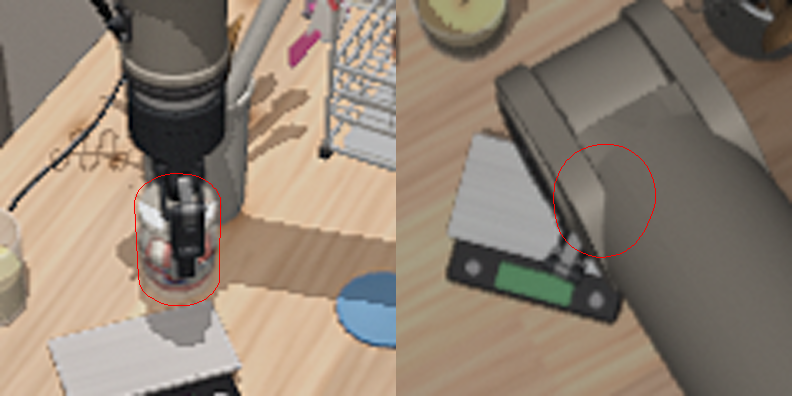

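The jar is held upright and close to centred, its body at crop (178,240). Next I'll carry it to above the coaster.

```bash
python3 -m crank '[{"delta_rot":[0,0,0],"xyz":[-0.015,0.003,0],"fingers":1},{"delta_rot":[0,0,0],"xyz":[-0.040,0.009,0],"fingers":1},{"delta_rot":[0,0,0],"xyz":[-0.070,0.015,0],"fingers":1},{"delta_rot":[0,0,0],"xyz":[-0.100,0.022,0],"fingers":1},{"delta_rot":[0,0,0],"xyz":[-0.130,0.028,0],"fingers":1},{"delta_rot":[0,0,0],"xyz":[-0.160,0.035,0],"fingers":1},{"delta_rot":[0,0,0],"xyz":[-0.180,0.039,0],"fingers":1},{"delta_rot":[0,0,0],"xyz":[-0.193,0.042,0],"fingers":1},{"delta_rot":[0,0,0],"xyz":[-0.193,0.042,0],"fingers":1},{"delta_rot":[0,0,0],"xyz":[-0.193,0.042,0],"fingers":1}]'
python3 to.py 0.565 -0.100 0.06 -24
python3 -m crank '[{"delta_rot":[0,0,0],"xyz":[0,0,0.02],"fingers":1},{"delta_rot":[0,0,0],"xyz":[0,0,0.04],"fingers":1},{"delta_rot":[0,0,0],"xyz":[0,0,0.06],"fingers":1},{"delta_rot":[0,0,0],"xyz":[0,0,0.08],"fingers":1},{"delta_rot":[0,0,0],"xyz":[0,0,0.087],"fingers":1},{"delta_rot":[0,0,0],"xyz":[0,0,0.087],"fingers":1},{"delta_rot":[0,0,0],"xyz":[0,0,0.087],"fingers":1}]'
python3 to.py 0.565 -0.100 0.039 -24
python3 - <<'E'
from h import *
o=telemetry.get_obs(); e=o["eef_pos"]
tiles=[]
for n,c in (("scene",(378,185)),("top",(414,200))):
    r=cam(n); x0,y0=c[0]-60,c[1]-60
    im=cv2.resize(r["img"][y0:y0+120,x0:x0+120,::-1],None,fx=3.3,fy=3.3,interpolation=cv2.INTER_CUBIC)
    zb=e[2]-.031
    for P,k in ((cyl(.068,zb,zb+.084)(e[:2]),(0,0,255)),(cyl(.092,.008,.008)((.565,-.1)),(0,255,0))):
        h=cv2.convexHull(proj(r,P).astype(np.float32)).reshape(-1,2)
        cv2.polylines(im,[np.round((h-[x0,y0]+.5)*3.3).astype(int)],True,k,1)
    tiles.append(im)
cv2.imwrite("pics/a3.png",np.hstack(tiles))
E
```

```text
t: 7.7
eef_pos: [0.5645, -0.0992, 0.1459]
tool_rot: [-0.0, 0.84, 0.542, 0.0]
contact_force: [-0.2, 1.1, -2.6]
gripper_width: 0.746
grasp_force: 44.9
pos [ 0.5645 -0.0992  0.1459] yaw -24.34 z [-0.     0.001 -1.   ] q [ 0.46  0.46 -0.51  1.86  0.28  0.9  -0.6 ] t 7.7 F [-0.2  1.1 -2.6]
shift [-0.0006  0.0009  0.0859] len 0.086 turn [-0.04 -0.04 -0.34]
t: 8.4
eef_pos: [0.5654, -0.0991, 0.06]
tool_rot: [0.0, 0.84, 0.542, 0.001]
contact_force: [0.2, 0.4, -2.0]
gripper_width: 0.746
grasp_force: 45.0
pos [ 0.5654 -0.0991  0.06  ] yaw -24.3 z [ 0.001  0.    -1.   ] q [ 0.42  0.57 -0.46  1.91  0.36  0.74 -0.67] t 8.4 F [ 0.2  0.4 -2. ]
shift [-0.001 -0.     0.021] len 0.021 turn [ 0.05 -0.04 -0.3 ]
```

View pics/a3.png

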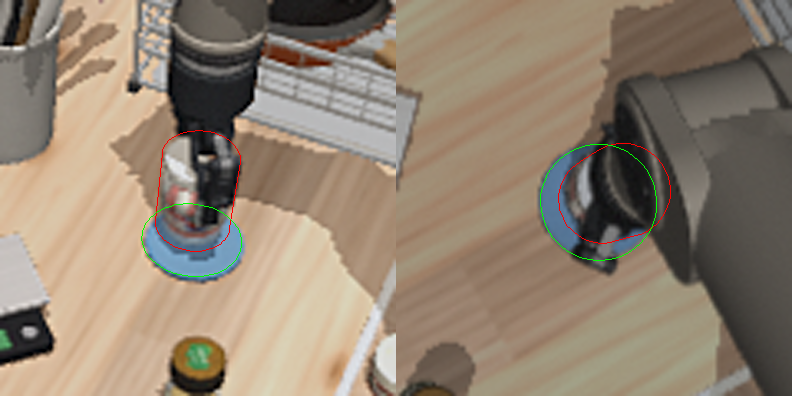

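The held jar is centred over the coaster, whose centre is at crop (192,240). I'll lower it until it touches.

```bash
python3 -m crank '[{"delta_rot":[0,0,0],"xyz":[-0.001,0,0.006],"fingers":1},{"delta_rot":[0,0,0],"xyz":[-0.001,0,0.011],"fingers":1},{"delta_rot":[0,0,0],"xyz":[-0.001,0,0.015],"fingers":1},{"delta_rot":[0,0,0],"xyz":[-0.001,0,0.018],"fingers":1},{"delta_rot":[0,0,0],"xyz":[-0.001,0,0.0195],"fingers":1},{"delta_rot":[0,0,0],"xyz":[-0.001,0,0.0195],"fingers":1}]'
python3 -m crank '[{"delta_rot":[0,0,0],"xyz":[0,0,0.001],"fingers":1},{"delta_rot":[0,0,0],"xyz":[0,0,0.0015],"fingers":1},{"delta_rot":[0,0,0],"xyz":[0,0,0.0015],"fingers":1}]'
```

```text
t: 9.1
eef_pos: [0.5642, -0.1008, 0.0398]
tool_rot: [-0.0, 0.84, 0.542, -0.0]
contact_force: [0.1, 0.6, -2.6]
gripper_width: 0.746
grasp_force: 45.1
t: 9.4
eef_pos: [0.5643, -0.1008, 0.0397]
tool_rot: [0.0, 0.84, 0.542, -0.0]
contact_force: [-6.1, -0.4, 13.2]
gripper_width: 0.746
grasp_force: 46.2
```

```bash
python3 -m crank '[{"delta_rot":[0,0,0],"xyz":[0,0,-0.0005],"fingers":-0.3},{"delta_rot":[0,0,0],"xyz":[0,0,-0.0005],"fingers":0.6},{"delta_rot":[0,0,0],"xyz":[0,0,-0.0005],"fingers":-1},{"delta_rot":[0,0,0],"xyz":[0,0,-0.0005],"fingers":-1},{"delta_rot":[0,0,0],"xyz":[0,0,-0.0005],"fingers":-1},{"delta_rot":[0,0,0],"xyz":[0,0,-0.0005],"fingers":-1},{"delta_rot":[0,0,0],"xyz":[0,0,-0.0005],"fingers":-1}]'
python3 -m crank '[{"delta_rot":[0,0,0],"xyz":[0,0,-0.02],"fingers":-1},{"delta_rot":[0,0,0],"xyz":[0,0,-0.05],"fingers":-1},{"delta_rot":[0,0,0],"xyz":[0,0,-0.09],"fingers":-1},{"delta_rot":[0,0,0],"xyz":[0,0,-0.13],"fingers":-1},{"delta_rot":[0,0,0],"xyz":[0,0,-0.17],"fingers":-1},{"delta_rot":[0,0,0],"xyz":[0,0,-0.19],"fingers":-1}]'
python3 to.py 0.50 0.12 0.23 -24; python3 to.py 0.4598 0.3685 0.18 -24
```

```text
t: 10.1
eef_pos: [0.5643, -0.1009, 0.0387]
tool_rot: [-0.0, 0.84, 0.542, 0.0]
contact_force: [0.5, -0.3, 0.2]
gripper_width: 1.003
grasp_force: 0.0
t: 10.7
eef_pos: [0.5657, -0.1007, 0.2327]
tool_rot: [0.002, 0.84, 0.542, 0.002]
contact_force: [0.1, -0.7, -0.6]
gripper_width: 1.0
grasp_force: 0.0
pos [ 0.5657 -0.1007  0.2327] yaw -24.36 z [ 0.005 -0.001 -1.   ] q [ 0.5   0.36 -0.54  1.77  0.21  1.06 -0.54] t 10.7 F [ 0.1 -0.7 -0.6]
shift [ 0.1739 -0.1509  0.0022] len 0.23 turn [ 0.28 -0.08 -0.36]
pos [ 0.5657 -0.1007  0.2327] yaw -24.36 z [ 0.005 -0.001 -1.   ] q [ 0.5   0.36 -0.54  1.77  0.21  1.06 -0.54] t 10.7 F [ 0.1 -0.7 -0.6]
shift [ 0.3837 -0.2903  0.0518] len 0.484 turn [ 0.28 -0.08 -0.36]
```

```bash
python3 -m crank '[{"delta_rot":[0,0,0],"xyz":[0.025,-0.019,0],"fingers":-1},{"delta_rot":[0,0,0],"xyz":[0.063,-0.048,0],"fingers":-1},{"delta_rot":[0,0,0],"xyz":[0.101,-0.077,0],"fingers":-1},{"delta_rot":[0,0,0],"xyz":[0.140,-0.106,0],"fingers":-1},{"delta_rot":[0,0,0],"xyz":[0.179,-0.135,0],"fingers":-1},{"delta_rot":[0,0,0],"xyz":[0.218,-0.165,0],"fingers":-1},{"delta_rot":[0,0,0],"xyz":[0.257,-0.194,0],"fingers":-1},{"delta_rot":[0,0,0],"xyz":[0.296,-0.224,0],"fingers":-1},{"delta_rot":[0,0,0],"xyz":[0.335,-0.253,0],"fingers":-1},{"delta_rot":[0,0,0],"xyz":[0.365,-0.276,0],"fingers":-1}]'
python3 -m crank '[{"delta_rot":[0,0,0],"xyz":[0.019,-0.0143,0.02],"fingers":-1},{"delta_rot":[0,0,0],"xyz":[0.019,-0.0143,0.05],"fingers":-1},{"delta_rot":[0,0,0],"xyz":[0.019,-0.0143,0.05],"fingers":-1},{"delta_rot":[0,0,0],"xyz":[0.019,-0.0143,0.05],"fingers":-1}]'
python3 to.py 0.4598 0.3685 0.015 -24
python3 - <<'E'
from h import *
rs=[cam("scene"),cam("top")]
V=[(r,cut_out(r["name"],"jam_mid")) for r in rs]
print([(len(L),L and L[0]["pixel"]) for r,L in V])
V2=[(r,cut_out(r["name"],"plate")) for r in rs]
def scale(p):
    c,s=np.cos(p[2]),np.sin(p[2]); o=np.array([p[0]-.015*c,p[1]-.015*s,p[2]])
    return np.vstack([box(.084,.152,.03,.036)(p),box(.12,.14,0,.022)(o)])
W=[(r,L[0]["pixels"].astype(np.float32)) for r,L in V2 if L]
for s in (W,W[:1],W[1:]): print("scale",fit(s,scale,[.618,.128,-.25]))
p=[.618,.128,-.25]
tiles=[]
for r,C in zip(rs,[(345,205),(375,190)]):
    x0,y0=C[0]-70,C[1]-60
    im=cv2.resize(r["img"][y0:y0+120,x0:x0+140,::-1],None,fx=2.8,fy=2.8,interpolation=cv2.INTER_CUBIC)
    for P,k in ((cyl(.064,.092,.092)((.5645,-.1008)),(0,0,255)),(cyl(.092,.008,.008)((.565,-.1)),(0,255,0)),(box(.084,.152,.036,.036)(p),(0,255,0)),(scale(p),(255,255,0))):
        h=cv2.convexHull(proj(r,P).astype(np.float32)).reshape(-1,2)
        cv2.polylines(im,[np.round((h-[x0,y0]+.5)*2.8).astype(int)],True,k,1)
    tiles.append(im)
cv2.imwrite("pics/a4.png",np.hstack(tiles))
E
```

```text
t: 11.7
eef_pos: [0.462, 0.3486, 0.229]
tool_rot: [-0.0, 0.84, 0.543, 0.0]
contact_force: [1.5, -0.0, 0.2]
gripper_width: 1.002
grasp_force: 0.0
t: 12.1
eef_pos: [0.4583, 0.368, 0.1787]
tool_rot: [0.0, 0.841, 0.542, -0.001]
contact_force: [-0.2, 0.2, 0.5]
gripper_width: 1.001
grasp_force: 0.0
pos [0.4583 0.368  0.1787] yaw -24.39 z [-0.001 -0.001 -1.   ] q [-0.26  0.48 -0.68  1.78  0.35  1.01 -1.51] t 12.1 F [-0.2  0.2  0.5]
shift [0.0013 0.0012 0.1637] len 0.164 turn [-0.02  0.08 -0.39]
[(1, [377.9, 185.9]), (1, [418.8, 195.2])]
scale (array([ 0.6211,  0.1256, -0.228 ]), np.float32(0.463))
scale (array([ 0.6211,  0.1256, -0.228 ]), np.float32(0.927))
scale (array([ 0.618,  0.128, -0.25 ]), np.float32(0.0))
```

View pics/a4.png

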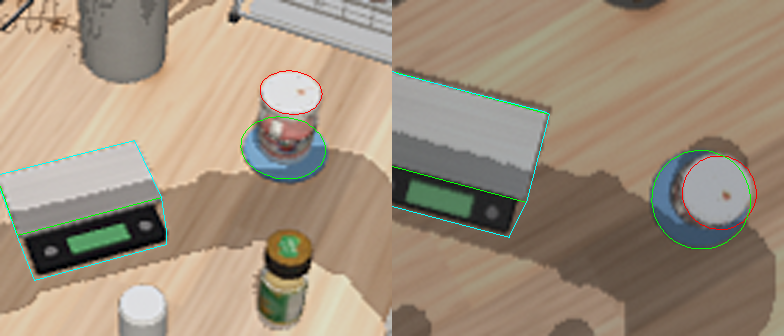

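The jar stands centred on the coaster, its lid at crop (291,92) on the predicted circle, and the plate outline still fits. Next is the descent onto the tea box.

```bash
python3 -m crank '[{"delta_rot":[0,0,0],"xyz":[0.001,0.001,0.03],"fingers":-1},{"delta_rot":[0,0,0],"xyz":[0.001,0.001,0.06],"fingers":-1},{"delta_rot":[0,0,0],"xyz":[0.001,0.001,0.085],"fingers":-1},{"delta_rot":[0,0,0],"xyz":[0.001,0.001,0.110],"fingers":-1},{"delta_rot":[0,0,0],"xyz":[0.001,0.001,0.130],"fingers":-1},{"delta_rot":[0,0,0],"xyz":[0.001,0.001,0.147],"fingers":-1},{"delta_rot":[0,0,0],"xyz":[0.001,0.001,0.159],"fingers":-1},{"delta_rot":[0,0,0],"xyz":[0.001,0.001,0.163],"fingers":-1},{"delta_rot":[0,0,0],"xyz":[0.001,0.001,0.163],"fingers":-1},{"delta_rot":[0,0,0],"xyz":[0.001,0.001,0.163],"fingers":-1}]'
```

```text
t: 13.4
eef_pos: [0.46, 0.3697, 0.0166]
tool_rot: [-0.0, 0.84, 0.542, 0.001]
contact_force: [-0.3, -0.4, 0.4]
gripper_width: 1.002
grasp_force: 0.0
```

```bash
python3 -m crank '[{"delta_rot":[0,0,0],"xyz":[0,0,0],"fingers":1},{"delta_rot":[0,0,0],"xyz":[0,0,0],"fingers":1},{"delta_rot":[0,0,0],"xyz":[0,0,0],"fingers":1},{"delta_rot":[0,0,0],"xyz":[0,0,0],"fingers":1},{"delta_rot":[0,0,0],"xyz":[0,0,0],"fingers":1},{"delta_rot":[0,0,0],"xyz":[0,0,0],"fingers":1},{"delta_rot":[0,0,0],"xyz":[0,0,0],"fingers":1},{"delta_rot":[0,0,0],"xyz":[0,0,0],"fingers":1}]' 40; python3 to.py 0.6185 0.1275 0.145 -14.04
```

```text
t: 14.2
eef_pos: [0.46, 0.3697, 0.0167]
tool_rot: [-0.0, 0.84, 0.542, 0.001]
contact_force: [-0.3, -0.6, 5.1]
gripper_width: 0.731
grasp_force: 44.8
pos [0.46   0.3697 0.0167] yaw -24.37 z [ 0.001  0.001 -1.   ] q [-0.36  0.69 -0.56  1.88  0.53  0.73 -1.65] t 14.2 F [-0.3 -0.6  5.1]
shift [-0.155   0.2444 -0.1283] len 0.317 turn [  0.05  -0.07 -10.33]
```

```bash
python3 -m crank '[{"delta_rot":[0,0,0],"xyz":[0,0,-0.01],"fingers":1},{"delta_rot":[0,0,0],"xyz":[0,0,-0.03],"fingers":1},{"delta_rot":[0,0,0],"xyz":[0,0,-0.06],"fingers":1},{"delta_rot":[0,0,0],"xyz":[0,0,-0.09],"fingers":1},{"delta_rot":[0,0,0],"xyz":[0,0,-0.12],"fingers":1},{"delta_rot":[0,0,0],"xyz":[0,0,-0.13],"fingers":1},{"delta_rot":[0,0,0],"xyz":[0,0,-0.13],"fingers":1}]'
python3 to.py 0.6185 0.1275 0.145 -14.04
python3 -m crank '[{"delta_rot":[0,0,-1],"xyz":[-0.010,0.016,0],"fingers":1},{"delta_rot":[0,0,-2],"xyz":[-0.026,0.041,0],"fingers":1},{"delta_rot":[0,0,-4],"xyz":[-0.047,0.074,0],"fingers":1},{"delta_rot":[0,0,-5],"xyz":[-0.068,0.107,0],"fingers":1},{"delta_rot":[0,0,-7],"xyz":[-0.089,0.140,0],"fingers":1},{"delta_rot":[0,0,-8],"xyz":[-0.110,0.173,0],"fingers":1},{"delta_rot":[0,0,-10],"xyz":[-0.130,0.205,0],"fingers":1},{"delta_rot":[0,0,-10.3],"xyz":[-0.145,0.229,0],"fingers":1},{"delta_rot":[0,0,-10.3],"xyz":[-0.155,0.2444,0],"fingers":1},{"delta_rot":[0,0,-10.3],"xyz":[-0.155,0.2444,0],"fingers":1}]'
python3 to.py 0.6185 0.1275 0.0535 -14.04
python3 - <<'E'
from h import *
o=telemetry.get_obs(); e=o["eef_pos"]; w,x,y,z=o["tool_rot"]; M=R.from_quat([x,y,z,w]).as_matrix(); yaw=np.arctan2(M[1,1],M[0,1]); zb=e[2]-.0165
r=cam("scene"); L=cut_out("scene","tea_mid"); print([(d["score"],d["pixel"],d["pixels"].sum()) for d in L])
if L: print(fit([(r,L[0]["pixels"].astype(np.float32))],box(.063,.131,zb,zb+.064),[e[0],e[1],yaw]))
x0,y0=225,100
im=cv2.resize(r["img"][y0:y0+150,x0:x0+170,::-1],None,fx=4,fy=4,interpolation=cv2.INTER_CUBIC)
for P,k in ((box(.063,.131,zb,zb+.064)([*e[:2],yaw]),(0,255,255)),(box(.063,.131,zb+.064,zb+.064)([*e[:2],yaw]),(0,255,0)),(box(.084,.152,.036,.036)([.6185,.1275,-.245]),(0,255,0))):
    h=cv2.convexHull(proj(r,P).astype(np.float32)).reshape(-1,2)
    cv2.polylines(im,[np.round((h-[x0,y0]+.5)*4).astype(int)],True,k,1)
cv2.imwrite("pics/a5.png",im)
E
```

```text
t: 14.9
eef_pos: [0.4601, 0.3697, 0.1472]
tool_rot: [-0.0, 0.84, 0.542, 0.001]
contact_force: [0.2, 0.2, -1.6]
gripper_width: 0.729
grasp_force: 44.2
pos [0.4601 0.3697 0.1472] yaw -24.37 z [ 0.002  0.002 -1.   ] q [-0.28  0.51 -0.67  1.81  0.38  0.95 -1.54] t 14.9 F [ 0.2  0.2 -1.6]
shift [-0.1552  0.2442  0.0022] len 0.289 turn [  0.1   -0.13 -10.33]
t: 15.9
eef_pos: [0.6188, 0.1236, 0.1439]
tool_rot: [0.0, 0.79, 0.613, -0.001]
contact_force: [0.2, 0.1, -2.0]
gripper_width: 0.733
grasp_force: 44.3
pos [0.6188 0.1236 0.1439] yaw -14.34 z [-0.002 -0.002 -1.   ] q [ 0.17  0.58 -0.65  1.71  0.41  0.99 -0.88] t 15.9 F [ 0.2  0.1 -2. ]
shift [ 0.0039 -0.0011  0.0904] len 0.09 turn [-0.09  0.13 -0.3 ]
[(0.55, [294.2, 183.8], np.int64(1305))]
(array([ 0.6173,  0.1221, -0.2814]), np.float32(0.753))
```

View pics/a5.png

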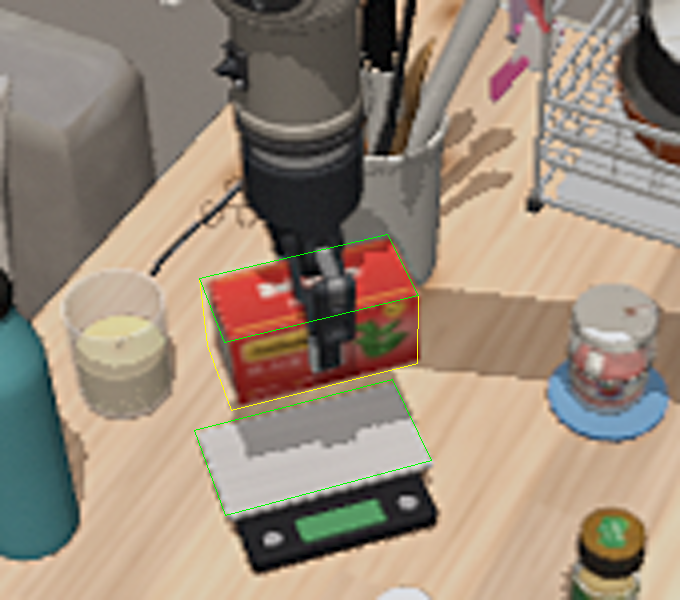

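The box is held level. Its left end sits about 1.5 px right of the prediction at crop (205,285), so it's about 2 mm toward −y. I'll correct that while lowering.

```bash
python3 -m crank '[{"delta_rot":[0,0,-0.3],"xyz":[0.003,-0.001,0.015],"fingers":1},{"delta_rot":[0,0,-0.3],"xyz":[0.005,-0.001,0.03],"fingers":1},{"delta_rot":[0,0,-0.3],"xyz":[0.005,-0.001,0.05],"fingers":1},{"delta_rot":[0,0,-0.3],"xyz":[0.005,-0.001,0.07],"fingers":1},{"delta_rot":[0,0,-0.3],"xyz":[0.005,-0.001,0.080],"fingers":1},{"delta_rot":[0,0,-0.3],"xyz":[0.005,-0.001,0.080],"fingers":1},{"delta_rot":[0,0,-0.3],"xyz":[0.005,-0.001,0.080],"fingers":1},{"delta_rot":[0,0,-0.3],"xyz":[0.005,-0.001,0.080],"fingers":1}]'
python3 to.py 0.6185 0.1275 0.0525 -14.04
python3 - <<'E'
from h import *
e=np.array([.6185,.1275]); o=telemetry.get_obs(); e=o["eef_pos"]; zb=e[2]-.0165; yaw=-.245
tiles=[]
for n,(x0,y0),wd in (("scene",(255,150),90),("top",(280,130),90)):
    r=cam(n)
    im=cv2.resize(r["img"][y0:y0+110,x0:x0+90,::-1],None,fx=4.4,fy=4.4,interpolation=cv2.INTER_CUBIC)
    for P,k in ((box(.063,.131,zb,zb+.064)([*e[:2],yaw]),(0,255,255)),(box(.063,.131,zb+.064,zb+.064)([*e[:2],yaw]),(0,255,0)),(box(.084,.152,.036,.036)([.6185,.1275,-.245]),(0,255,0))):
        h=cv2.convexHull(proj(r,P).astype(np.float32)).reshape(-1,2)
        cv2.polylines(im,[np.round((h-[x0,y0]+.5)*4.4).astype(int)],True,k,1)
    tiles.append(im)
cv2.imwrite("pics/a6.png",np.hstack(tiles))
E
```

```text
t: 16.8
eef_pos: [0.6191, 0.1329, 0.0668]
tool_rot: [0.0, 0.787, 0.617, 0.001]
contact_force: [-1.4, -0.2, -0.7]
gripper_width: 0.732
grasp_force: 44.2
pos [0.6191 0.1329 0.0668] yaw -13.75 z [ 0.002  0.001 -1.   ] q [ 0.12  0.67 -0.6   1.75  0.48  0.87 -0.94] t 16.8 F [-1.4 -0.2 -0.7]
shift [-0.0053  0.0007  0.0142] len 0.015 turn [ 0.08 -0.05  0.29]
```

View pics/a6.png

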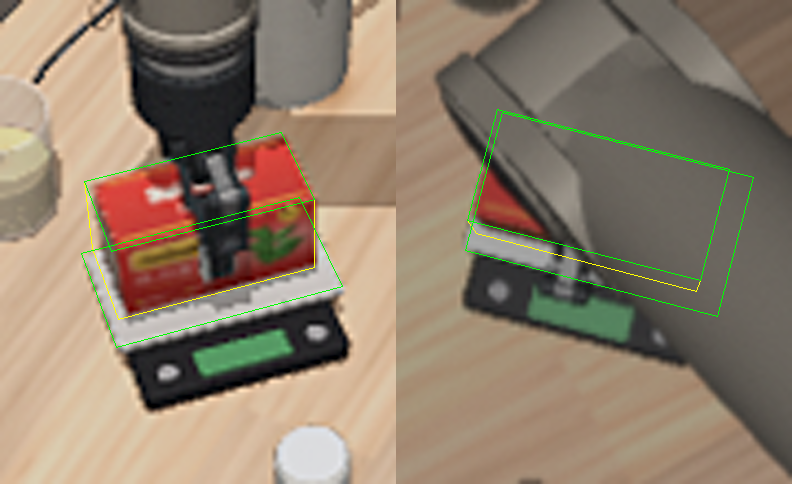

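The box outline follows the prediction to within about 2 px, with its front-left bottom corner at crop (125,312). The command had overshot by 5 mm along tool x, so I'll shift back 4 mm and lower.

```bash
python3 -m crank '[{"delta_rot":[0,0,0.3],"xyz":[-0.004,0.0005,0.002],"fingers":1},{"delta_rot":[0,0,0.3],"xyz":[-0.004,0.0005,0.005],"fingers":1},{"delta_rot":[0,0,0.3],"xyz":[-0.004,0.0005,0.008],"fingers":1},{"delta_rot":[0,0,0.3],"xyz":[-0.004,0.0005,0.011],"fingers":1},{"delta_rot":[0,0,0.3],"xyz":[-0.004,0.0005,0.0125],"fingers":1},{"delta_rot":[0,0,0.3],"xyz":[-0.004,0.0005,0.013],"fingers":1},{"delta_rot":[0,0,0.3],"xyz":[-0.004,0.0005,0.013],"fingers":1}]'
python3 -m crank '[{"delta_rot":[0,0,0],"xyz":[0,0,0.0008],"fingers":1},{"delta_rot":[0,0,0],"xyz":[0,0,0.0015],"fingers":1},{"delta_rot":[0,0,0],"xyz":[0,0,0.0015],"fingers":1}]'
```

```text
t: 17.6
eef_pos: [0.618, 0.1284, 0.0528]
tool_rot: [-0.0, 0.788, 0.615, 0.0]
contact_force: [-0.1, -0.9, -1.8]
gripper_width: 0.729
grasp_force: 44.3
t: 17.9
eef_pos: [0.6181, 0.1283, 0.0527]
tool_rot: [0.0, 0.788, 0.615, 0.0]
contact_force: [-5.3, -2.0, 10.6]
gripper_width: 0.728
grasp_force: 45.5
```

```bash
python3 -m crank '[{"delta_rot":[0,0,0],"xyz":[0,0,-0.0005],"fingers":0.2},{"delta_rot":[0,0,0],"xyz":[0,0,-0.0005],"fingers":-1},{"delta_rot":[0,0,0],"xyz":[0,0,-0.0005],"fingers":-1},{"delta_rot":[0,0,0],"xyz":[0,0,-0.0005],"fingers":-1},{"delta_rot":[0,0,0],"xyz":[0,0,-0.0005],"fingers":-1},{"delta_rot":[0,0,0],"xyz":[0,0,-0.0005],"fingers":-1},{"delta_rot":[0,0,0],"xyz":[0,0,-0.0005],"fingers":-1}]'
python3 -m crank '[{"delta_rot":[0,0,0],"xyz":[0,0,-0.02],"fingers":-1},{"delta_rot":[0,0,0],"xyz":[0,0,-0.05],"fingers":-1},{"delta_rot":[0,0,0],"xyz":[0,0,-0.09],"fingers":-1},{"delta_rot":[0,0,0],"xyz":[0,0,-0.13],"fingers":-1},{"delta_rot":[0,0,0],"xyz":[0,0,-0.17],"fingers":-1},{"delta_rot":[0,0,0],"xyz":[0,0,-0.20],"fingers":-1},{"delta_rot":[0,0,0],"xyz":[0,0,-0.20],"fingers":-1}]'
python3 to.py 0.46 -0.06 0.252
```

```text
t: 18.6
eef_pos: [0.618, 0.1283, 0.0517]
tool_rot: [-0.0, 0.788, 0.615, -0.0]
contact_force: [0.3, -0.1, 1.0]
gripper_width: 0.999
grasp_force: 0.0
t: 19.3
eef_pos: [0.6203, 0.1296, 0.2571]
tool_rot: [0.002, 0.788, 0.615, 0.004]
contact_force: [0.3, 0.2, -0.1]
gripper_width: 1.005
grasp_force: 0.0
pos [0.6203 0.1296 0.2571] yaw -14.07 z [ 0.008  0.002 -1.   ] q [ 0.2   0.47 -0.7   1.6   0.32  1.18 -0.81] t 19.3 F [ 0.3  0.2 -0.1]
shift [-0.2229 -0.1095  0.0034] len 0.248
```

Now I'll move clear of the view and check the placing.

```bash
python3 -m crank '[{"delta_rot":[0,0,0],"xyz":[-0.030,-0.015,0],"fingers":-1},{"delta_rot":[0,0,0],"xyz":[-0.070,-0.034,0],"fingers":-1},{"delta_rot":[0,0,0],"xyz":[-0.110,-0.054,0],"fingers":-1},{"delta_rot":[0,0,0],"xyz":[-0.150,-0.074,0],"fingers":-1},{"delta_rot":[0,0,0],"xyz":[-0.190,-0.094,0],"fingers":-1},{"delta_rot":[0,0,0],"xyz":[-0.223,-0.110,0],"fingers":-1},{"delta_rot":[0,0,0],"xyz":[-0.223,-0.110,0],"fingers":-1},{"delta_rot":[0,0,0],"xyz":[-0.223,-0.110,0],"fingers":-1}]'
python3 - <<'E'
from h import *
tiles=[]; V=[]
for n,(x0,y0) in (("scene",(255,150)),("top",(280,130))):
    r=cam(n); L=cut_out(n,"tea_mid")
    if L: print(n,L[0]["score"],L[0]["pixel"]); V.append((r,L[0]["pixels"].astype(np.float32)))
    im=cv2.resize(r["img"][y0:y0+90,x0:x0+150,::-1],None,fx=2.66,fy=2.66*1.5,interpolation=cv2.INTER_CUBIC) if 0 else cv2.resize(r["img"][y0:y0+100,x0:x0+150,::-1],None,fx=2.66,fy=2.66,interpolation=cv2.INTER_CUBIC)
    for P,k in ((box(.063,.131,.036,.036)([.618,.127,-.245]),(255,255,0)),(box(.063,.131,.1,.1)([.618,.127,-.245]),(255,255,0)),(box(.084,.152,.036,.036)([.6185,.1275,-.245]),(0,255,0))):
        h=cv2.convexHull(proj(r,P).astype(np.float32)).reshape(-1,2)
        cv2.polylines(im,[np.round((h-[x0,y0]+.5)*2.66).astype(int)],True,k,1)
    tiles.append(im)
for s in [V]+[[v] for v in V]: print(fit(s,box(.063,.131,.036,.1),[.618,.127,-.245]))
cv2.imwrite("pics/a7.png",np.hstack(tiles))
for t,m in (("mill_mid",cyl(.045,0,.139)),("spice_mid",cyl(.044,0,.105)),("jam_mid",None)):
    print(t,[np.round(d["pixel"],1).tolist() for n in("scene","top") for d in search_frame(n,t)[:1]])
E
```

```text
t: 20.1
eef_pos: [0.4567, -0.0619, 0.2516]
tool_rot: [0.0, 0.789, 0.614, -0.0]
contact_force: [0.6, 0.2, 0.4]
gripper_width: 0.998
grasp_force: 0.0
scene 0.69 [300.7, 206.5]
top 0.65 [327.6, 175.7]
(array([ 0.6188,  0.1265, -0.2507]), np.float32(0.898))
(array([ 0.618 ,  0.1241, -0.3243]), np.float32(0.913))
(array([ 0.6189,  0.1269, -0.26  ]), np.float32(0.892))
mill_mid [[325.2, 266.3], [297.9, 264.8]]
spice_mid [[374.2, 239.0], [363.2, 262.5]]
jam_mid [[377.6, 186.9], [418.2, 195.6]]
```

View pics/a7.png

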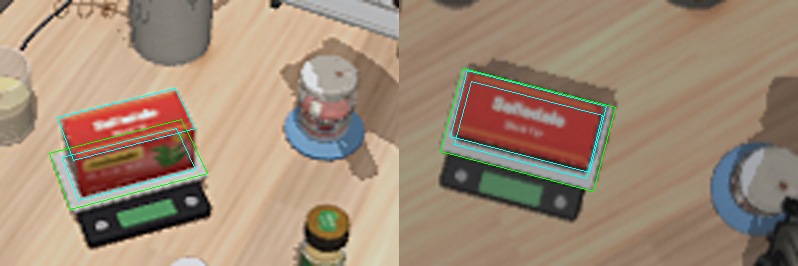

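The tea box lies flat inside the plate outline with margin on all sides, and the jar stands centred on the coaster. The arm is clear, so I'll hand in.

```bash
python3 -c "
from station import job; print(job.hand_in())"
```

```text
the job is handed in; nothing more can be done
None
```

I handed the job in at about 20 s on the robot's clock; no verdict came back. In the last pictures the jam jar stands upright and centred on the blue coaster, the tea box lies flat and square on the scale's plate with no overhang, and the salt mill and spice jar are where they were; the flask was not re-measured at the end, but the arm never went near it.

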